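Hang up the marker and air the warming chamber

ROBOT

A 6-joint arm with a two-finger parallel gripper is mounted at the origin on the work surface. World frame = base frame: x ahead of the robot, y to its left, z up, the work surface at z = 0. Lengths are in mm, angles in degrees, forces in N, time in s.
With the tool pointing down it reaches from about 350 to 925 mm from the base axis. Payload 6.4 kg.
Tool frame: the origin (TCP) lies at the very end of the fingers, on their centre line; the grasp point (between the pads) lies 19 mm behind it; z points along the fingers, y is the line along which they close (so a half turn about z gives the same grasp; the last joint's range is limited). The gripper opens to 94 mm and grips with 3 to 60 N. Pads are 16 mm wide; open, the fingers measure 119 mm over their backs; the gripper's body (75 mm by 177 mm) begins 78 mm behind the grasp point.
Start: joints at [61.358, 14.043, 89.255, -0, 76.702, -9.975], TCP at [208.041, 615.819, 205.455] pointing down, gripper open.
Joint ranges: [-179.41, 179.41], [-58.25, 129.5], [7.25, 145.43], [-54.29, 234.29], [11.92, 165.04], [-157.13, 157.13]. Speed limits (degrees/s): [147.25, 147.25, 180, 180, 180, 180].

INTERFACE

Orientations are given as [roll, pitch, yaw] about the fixed x, y, z axes, in that order (R = Rz(yaw) Ry(pitch) Rx(roll)).
In Python, from rig import * gives the robot as it stands.
- The arm moves only by the shell command python3 -m creep 'ROWS' [OPENING] [FORCE]. ROWS is JSON, a list of rows, each an object with "dp": the shift along the tool's x, y, z in cm, a list of three; "twist": the turn, a rotation vector about the tool's x, y, z in degrees, a list of three. A call has exactly 8 rows; each row shifts and turns the commanded pose from where the row before left it, along the tool's axes as they then stand; what a row does not reach is not made up. A row lasts 1/10 s, in which the tool goes at most 50 mm and 8.59 degrees, less where a joint would pass 70% of its speed; a pose out of reach is approached as far as the arm can. A call is refused whole if a number of a shift passes 5 or a number of a turn 8.59, either way. A call with a gripper value outside its range is refused whole. OPENING is the closure in counts, from 0 (fully open) to 255 (shut), set as the call begins (- or left out, the last holds). The fingers move at their own pace and stop on an object; FORCE is the grip in N (left out, the last holds). Time passes only in rows, so rows that do not move let the fingers close, or fill a call up. It gives the time, the measured TCP pose, the force, the opening and the grip force at its end, in the units of the state.
- get_obs(): the state, without advancing time (a new reading comes with each control period).
- read_camera(name): name is "side" or "top" or "wrist"; returns the picture (384x512x3 uint8, red, green, blue); there is no depth.
- calibration(name): a dict with "mtx" (3x3 intrinsics, pixels), "k1" (the pictures are not rectified: a ray, as slopes to the right and down, at radius r is drawn at 1 + k1 r^2 times it, then the intrinsics apply), "rvec" (rotation vector, rad) and "tvec" (3), from world to camera coordinates, as OpenCV has them. Camera axes: x right, y down, z forward; pixel columns grow to the right and rows downward; lengths in mm; the calibration is good to about 2 mm. A picture is of the moment at which its call begins: read the wrist's pose just before it. calibration takes no time and is no camera call; for the wrist camera it gives the pose at the moment of the call.
- finish_job(): hands the job in; it is judged then, once.
Trained networks look in the newest picture that a camera, given by its name, has taken for a name from the list of things; names that differ only in an ending like _2 or _b are one class to them, and where a whole thing is asked for, a point or a joint stands for the part that bears it (a point fixed in the world has none). Each returns a list of dicts, best first, with "p" (0 to 1); they miss things now and then, are a little off and sometimes report something else, mostly with a low value. They report only what shows in the picture. A call takes as long as a camera call. They do not tell look-alikes from the thing itself.
- outline_of(camera, name): "mask" (384x512 bool, what is visible of it) and "centre" ([row, column] in pixels, amid what is visible of it).
- spot_point(camera, name): "centre" ([row, column] in pixels: a listed point, or the origin of a listed thing).
The state is a dict: "t": time; "joint_pos": joint angles; "joint_vel": joint speeds; "effort": joint torques, N m; "tcp_pos": TCP position; "eef_rot": TCP orientation; "wrist_force": force on the tool from outside, world axes, zero at the start; "moment": the same for the moment, N m; "grip_width": finger opening in mm; "finger_force": force on a finger pad.
Only numpy, scipy, OpenCV 4.12 (cv2) and the standard library are available. Lean on these libraries where they do the work, as an engineer would, in place of code of your own. Each camera call takes 0.05 s, during which the arm holds its last target. There are 200 camera calls.

TASK

An orange hang-over marker stands on the closed sprung lid of the white bench warming chamber: take it off and hang it astride the steel rail, clear of the rail's end posts, and let go of it. Then take the lid's handle and raise the lid past its balance point (red mark on the side scales), ease it back to just below that point, with its lower edge in the green part of the scales, and finish while still holding it there, so that it would fall shut if let go. Leave the orange cap, the jar and the white bottle where they stand.

Things in the scene. Friction and masses are not known exactly. Their poses are not given: they have to be found in the camera images.
- chamber: White warming chamber fixed to the bench, case 190 (x) x 230 (y) x 115 mm high. Origin: centre of its underside; front, with the lid's handle, at its -x; z up. Left or right of the rail, place and yaw vary. Beside the lid at each side a black scale arc (radius 85 mm about the hinge): green part = lid at 0.73 to 0.92 rad, red mark just above = balance, 0.95 rad.
- lid (a joint): Angle of the white lid, rad: 0 shut, grows as its front rises, stop at 1.35. Hood 180 deep, 224 wide, 50 mm high, top 165 mm above the bench when shut; 0.9 kg, part carried by a spring. Red line along its lower edges. Balance at 0.95: let go below it the lid falls shut, above it it swings to the stop. Lifting takes at most 3 N at the handle; 0.1 rad off balance about 0.3 N.
- lid_hinge (a point): Centre of the lid's hinge axis, on the far top edge of the case, 90 mm behind the chamber's origin (its +x) and 115 mm above the bench. The axis lies along the y axis of this point (same axes as the chamber).
- lid_handle (a point): Centre of the lid's handle: round steel bar 14 mm thick, 120 mm long along the chamber's y, on 12 mm posts at its ends (108 mm clear between), 50 mm in front of the lid's face. Lid shut: 225 mm to the front of the hinge and 22 mm above it (137 mm above the bench); swings with the lid. The bar can turn between fingers that keep pointing straight down. Axes: the lid's.
- marker: Loose orange marker, 0.08 to 0.17 kg: a rigid saddle like a small tent, 90 mm long along its y, legs 80 mm high, spreading from a 22 mm gap under the roof to 65 mm at the feet (inside, along x); black grip fin on its roof; 128 mm high over all. Origin: centre between the feet; z up. Stands on the lid at the start.
- marker_grip (a point): Centre of the marker's black grip fin, 14 mm thick (x), 50 mm long (y), 44 mm high; 108 mm above the feet, 24 mm above the roof's upper face. Axes: the marker's.
- marker_saddle (a point): Centre of the underside of the marker's roof, the place that rests on the rail; 80 mm above the feet, 28 mm below marker_grip. Axes: the marker's; y runs along the ridge.
- rail: Fixed steel rail: round bar 16 mm thick along its y, 260 mm between the axes of its two 20 mm end posts, which stand on 70 mm discs. Origin on the bench under its middle; place and yaw vary.
- rail_mid (a point): Middle of the rail's bar, on its axis, 140 mm above the bench. Axes: the rail's, y along the bar. The marker hangs with marker_saddle 8 mm above this axis, ridge along the bar.
- orange_cap: Bystander, leave alone: loose orange screw cap, 52 mm across, 26 mm high, near the front between chamber and rail. Origin: centre of its underside.
- jar: Bystander, leave alone: loose glass jar with an orange lid, 72 mm across, 120 mm high, at the left. Origin: centre of its underside.
- wash_bottle: Bystander, leave alone: loose white bottle, 66 mm across, 160 mm high, at the right. Origin: centre of its underside.
Mind the look-alikes: they are no part of the job. Several things have the shape of the marker; the one meant has the colours described above.

How it is judged:
By the outcome, as a careful person would: the job done as asked, in the order asked, and still so for the second after the job is handed in, while the arm keeps its last pose, push and grip.
It also fails if it takes over 61 s, if anything falls off the work surface, if the arm or the gripper's body presses on something with over 40 N, if the wrist force passes 120 N, or if a joint passes its speed limit or range.

## Working session

There is one attempt and no reset: what is moved stays moved. The work goes in short steps, Python scripts to look and compute and a shell command to move; the robot and the scene stay as the last step left them, time stands still between calls to the robot, and variables do not carry over. Pictures are saved under pics/ and viewed, at most 13 in all, crops included, and the job is handed in when it is done.

```bash
mkdir -p pics; ls
python3 - <<'E'
from rig import *
import cv2,numpy as np
o=get_obs();print({k:np.round(v,2) for k,v in o.items()})
ims=[read_camera(c) for c in("side","top")]
for c,i in zip(("side","top"),ims):
    cv2.imwrite(f"pics/{c}0.png",i[:,:,::-1])
    K=calibration(c);print(c,{k:np.round(v,3).tolist() for k,v in K.items()})
    for n in["marker_grip","marker_saddle","marker","rail_mid","rail","lid_handle","lid_hinge","chamber"]:
        print(n,[(np.round(d["centre"],1).tolist(),round(d["p"],2)) for d in spot_point(c,n)][:4])
E
```

```text
pics
{'t': np.float64(0.0), 'joint_pos': array([61.36, 14.08, 89.32, -0.  , 76.7 , -9.97]), 'joint_vel': array([-0.02, -0.06, -0.01,  0.11, -0.04,  0.07]), 'effort': array([-0.000e+00, -4.158e+01, -3.146e+01,  7.000e-02,  3.000e-02,
       -0.000e+00]), 'tcp_pos': array([207.73, 615.29, 204.37]), 'eef_rot': array([-1.7989e+02, -2.0000e-02,  1.6133e+02]), 'wrist_force': array([-0.71, -0.37, -0.49]), 'moment': array([0.01, 0.02, 0.04]), 'finger_force': np.float64(0.0), 'grip_width': np.float64(93.74)}
side {'mtx': [[436.212, 0.0, 258.832], [0.0, 436.212, 191.552], [0.0, 0.0, 1.0]], 'k1': 0.036, 'rvec': [2.431, -0.108, 0.046], 'tvec': [-587.118, 175.769, 1395.312]}
marker_grip [([215.0, 285.4], 0.94), ([246.4, 288.3], 0.72), ([364.0, 281.4], 0.6)]
marker_saddle [([219.1, 287.0], 0.91), ([256.6, 290.8], 0.73), ([368.7, 283.3], 0.6)]
marker [([375.7, 278.9], 0.96), ([233.5, 285.7], 0.96), ([273.4, 283.6], 0.83)]
rail_mid [([154.2, 246.1], 0.79), ([272.0, 310.2], 0.51)]
rail [([186.2, 246.5], 0.73), ([269.1, 312.7], 0.43)]
lid_handle [([284.9, 230.9], 0.85)]
lid_hinge [([272.6, 307.8], 0.69)]
chamber []
top {'mtx': [[424.364, 0.0, 257.312], [0.0, 424.364, 185.326], [0.0, 0.0, 1.0]], 'k1': 0.031, 'rvec': [2.131, -2.193, 0.12], 'tvec': [2.265, 598.283, 1594.001]}
marker_grip [([160.4, 254.0], 0.85), ([162.9, 324.9], 0.72), ([175.5, 380.1], 0.65)]
marker_saddle [([164.0, 327.6], 0.98), ([179.5, 378.2], 0.75), ([163.6, 257.1], 0.62)]
marker [([164.8, 256.9], 0.92), ([178.0, 373.6], 0.65), ([167.8, 322.8], 0.58)]
rail_mid [([192.8, 189.3], 0.89)]
rail [([198.3, 193.3], 0.68)]
lid_handle [([210.3, 326.3], 0.94)]
lid_hinge []
chamber []
```

Run:
```python
import cv2,numpy as np
a=cv2.imread("pics/side0.png");b=cv2.imread("pics/top0.png")
cv2.imwrite("pics/s0.png",cv2.resize(a,(800,600),interpolation=2));cv2.imwrite("pics/t0.png",cv2.resize(b,(800,600),interpolation=2))
```

```text
(no output)
```

View pics/s0.png

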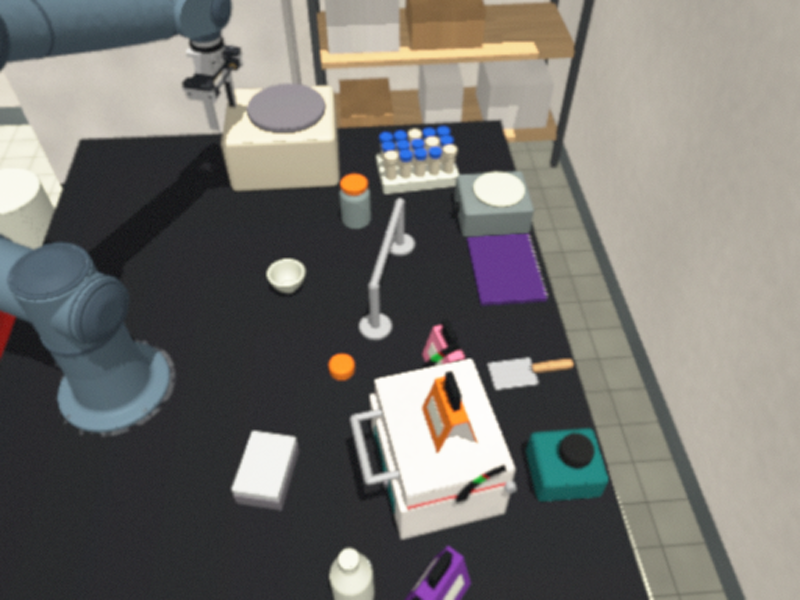

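View pics/t0.png

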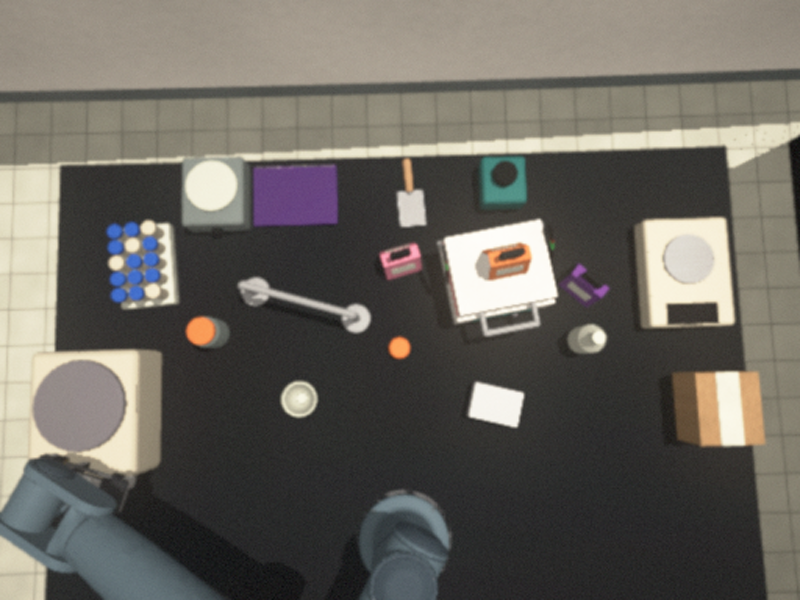

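The pictures show, in 800x600 pixels:

| Thing | Side view | Top view |
|---|---|---|
| Orange marker on the lid | (450,410) | (508,260) |
| Rail | (390,250) | (300,300) |
| Lid handle | (365,455) | (510,322) |

The pink and purple saddles are look-alikes.

```bash
cat > h.py <<'E'
from rig import *
import cv2,numpy as np
from scipy.spatial.transform import Rotation as Ro
def ray(c,rc,K=None):
    K=K or calibration(c);M=np.array(K["mtx"]);R=cv2.Rodrigues(np.array(K["rvec"],float))[0]
    D=np.array([K["k1"],0,0,0.])
    p=cv2.undistortPoints(np.array([[[rc[1],rc[0]]]],float),M,D)[0,0]
    return -R.T@np.array(K["tvec"],float),R.T@np.array([*p,1.])
def onz(c,rc,z,K=None):
    o,d=ray(c,rc,K);return o+d*(z-o[2])/d[2]
def tri(*vs):
    A=0;b=0
    for o,d in vs:
        d=d/np.linalg.norm(d);P=np.eye(3)-np.outer(d,d);A=A+P;b=b+P@o
    x=np.linalg.solve(A,b);return x,[round(float(np.linalg.norm(np.cross(x-o,d/np.linalg.norm(d)))),1) for o,d in vs]
def togo(p,yaw):
    """tool-frame shift (cm) and turn to TCP p, pointing down, given yaw (of eef_rot, roll 180)"""
    o=get_obs();R=Ro.from_euler("xyz",o["eef_rot"],degrees=True)
    T=Ro.from_euler("xyz",[180,0,yaw],degrees=True)
    print("at",np.round(o["tcp_pos"],1),np.round(o["eef_rot"],1),"t",round(float(o["t"]),2),"go cm",np.round(R.inv().apply(np.array(p)-o["tcp_pos"])/10,2),"twist",np.round((R.inv()*T).as_rotvec(degrees=True),1))
E
python3 - <<'E'
from h import *
P={"grip":((246.4,288.3),(162.9,324.9)),"saddle":((256.6,290.8),(164,327.6)),"rail_mid":((154.2,246.1),(192.8,189.3)),"handle":((284.9,230.9),(210.3,326.3))}
for n,(s,t) in P.items():
    x,e=tri(ray("side",s),ray("top",t));print(n,np.round(x,1),e)
read_camera("top")
for n,z in(("rail",140),("marker",100),("lid",165),("lid_handle",137)):
    for d in outline_of("top",n)[:3]:
        r,c=np.nonzero(d["mask"]);q=np.array([onz("top",(a,b),z)[:2] for a,b in list(zip(r,c))[::3]])
        rect=cv2.minAreaRect(q.astype(np.float32));w,v=np.linalg.eigh(np.cov(q.T))
        print(n,round(d["p"],2),np.round(d["centre"]),len(r),[np.round(k,1) for k in rect],"pca",np.degrees(np.arctan2(v[1,1],v[0,1])).round(1),"mean",q.mean(0).round(1))
E
```

```text
grip [ 638.7 -238.5  275.7] [0.5, 0.5]
saddle [ 641.9 -251.7  248.9] [3.3, 3.3]
rail_mid [566.3 229.  140.3] [0.2, 0.2]
handle [ 490.6 -257.3  141. ] [1.0, 1.0]
rail 0.81 [195. 188.] 730 [array([559.5, 211.4]), array([308.1,  60.6]), np.float64(73.8)] pca 73.3 mean [561.8 210.6]
marker 0.68 [167. 257.] 416 [array([660.8, -15.9]), array([68.8, 84.5]), np.float64(15.2)] pca 111.9 mean [660.5 -16.2]
marker 0.58 [166. 326.] 542 [array([ 653.9, -270.2]), array([ 77.2, 105. ]), np.float64(11.5)] pca 105.5 mean [ 654.  -267.8]
marker 0.55 [180. 372.] 492 [array([ 587.2, -440.1]), array([90. , 75.5]), np.float64(45.7)] pca 63.5 mean [ 586.4 -441.1]
lid 0.95 [178. 316.] 3116 [array([ 600.5, -239.3]), array([241.1, 230. ]), np.float64(9.6)] pca 95.4 mean [ 613.6 -233.5]
lid_handle 0.79 [183. 316.] 3042 [array([ 603.7, -243.6]), array([242.1, 234.6]), np.float64(9.7)] pca 97.4 mean [ 616.6 -237.5]
```

Run:
```python
from h import *
togo([610,-235,390],102)
```

```text
at [208.1 615.8 205.5] [180.   -0.  161.3] t 1.15 go cm [-65.31 -67.74 -18.45] twist [ 0.  -0.  59.3]
```

```bash
python3 -m creep '[{"dp":[-2.2,-2.2,-2],"twist":[0,0,0]},{"dp":[-2.9,-3,-2],"twist":[0,0,0]},{"dp":[-2.9,-3,-2],"twist":[0,0,0]},{"dp":[-2.9,-3,-2],"twist":[0,0,0]},{"dp":[-2.9,-3,-2],"twist":[0,0,0]},{"dp":[-2.9,-3,-2],"twist":[0,0,0]},{"dp":[-2.9,-3,-2],"twist":[0,0,0]},{"dp":[-2.9,-3,-2],"twist":[0,0,0]}]' 0 30
python3 -m creep '[{"dp":[-2.9,-3,-0.3],"twist":[0,0,0]},{"dp":[-2.9,-3,-0.3],"twist":[0,0,0]},{"dp":[-2.9,-3,-0.3],"twist":[0,0,0]},{"dp":[-2.9,-3,-0.3],"twist":[0,0,0]},{"dp":[-2.9,-3,-0.3],"twist":[0,0,0]},{"dp":[-2.9,-3,-0.3],"twist":[0,0,0]},{"dp":[-2.9,-3,-0.3],"twist":[0,0,0]},{"dp":[-2.9,-3,-0.3],"twist":[0,0,0]}]'
python3 -m creep '[{"dp":[-2.5,-2.6,0],"twist":[0,0,0]},{"dp":[-2.5,-2.6,0],"twist":[0,0,0]},{"dp":[0,0,0],"twist":[0,0,8]},{"dp":[0,0,0],"twist":[0,0,8]},{"dp":[0,0,0],"twist":[0,0,8]},{"dp":[0,0,0],"twist":[0,0,8]},{"dp":[0,0,0],"twist":[0,0,8]},{"dp":[0,0,0],"twist":[0,0,8]}]'
python3 - <<'E'
from h import *
togo([610,-235,390],102)
E
```

```text
t: 1.95
tcp_pos: [347.2, 322.5, 366.5]
eef_rot: [180.0, 0.0, 161.4]
wrist_force: [0.1, -0.2, 0.2]
grip_width: 94.1
finger_force: 0.0
t: 2.75
tcp_pos: [490.4, 20.6, 389.8]
eef_rot: [180.0, 0.0, 161.3]
wrist_force: [0.7, 0.3, 0.6]
grip_width: 94.3
finger_force: 0.0
t: 3.55
tcp_pos: [520.6, -42.9, 389.5]
eef_rot: [180.0, 0.0, 113.0]
wrist_force: [-0.6, 0.5, -0.2]
grip_width: 94.2
finger_force: 0.0
at [520.6 -42.9 389.5] [180.   0. 113.] t 3.55 go cm [-21.18   0.72  -0.05] twist [ 0.  0. 11.]
```

```bash
python3 -m creep '[{"dp":[-3.5,0.1,0],"twist":[0,0,0]},{"dp":[-3.5,0.1,0],"twist":[0,0,0]},{"dp":[-3.5,0.1,0],"twist":[0,0,0]},{"dp":[-3.5,0.1,0],"twist":[0,0,0]},{"dp":[-3.5,0.1,0],"twist":[0,0,0]},{"dp":[-3.5,0.1,0],"twist":[0,0,5]},{"dp":[0,0,0],"twist":[0,0,6]},{"dp":[0,0,0],"twist":[0,0,0]}]'
python3 - <<'E'
from h import *
K=calibration("wrist");im=read_camera("wrist");cv2.imwrite("pics/w1.png",cv2.resize(im[:,:,::-1],(800,600)))
for n in["marker_grip","marker_saddle","lid_handle"]:
    for d in spot_point("wrist",n)[:3]: print(n,np.round(d["centre"]),round(d["p"],2),np.round(onz("wrist",d["centre"],{"marker_grip":273,"marker_saddle":245,"lid_handle":137}[n],K),1))
E
```

```text
t: 4.35
tcp_pos: [609.4, -234.2, 388.7]
eef_rot: [-180.0, -0.1, 102.3]
wrist_force: [-0.3, 0.2, -0.1]
grip_width: 94.1
finger_force: 0.0
marker_grip [ 20. 333.] 0.94 [645.9 -68.2 273. ]
marker_saddle [196. 283.] 0.91 [ 644.2 -242.9  245. ]
marker_saddle [ 27. 334.] 0.85 [653.3 -63.9 245. ]
marker_saddle [281. 223.] 0.79 [ 598.2 -360.6  245. ]
lid_handle [170. 173.] 0.61 [ 492.2 -262.6  137. ]
```

View pics/w1.png

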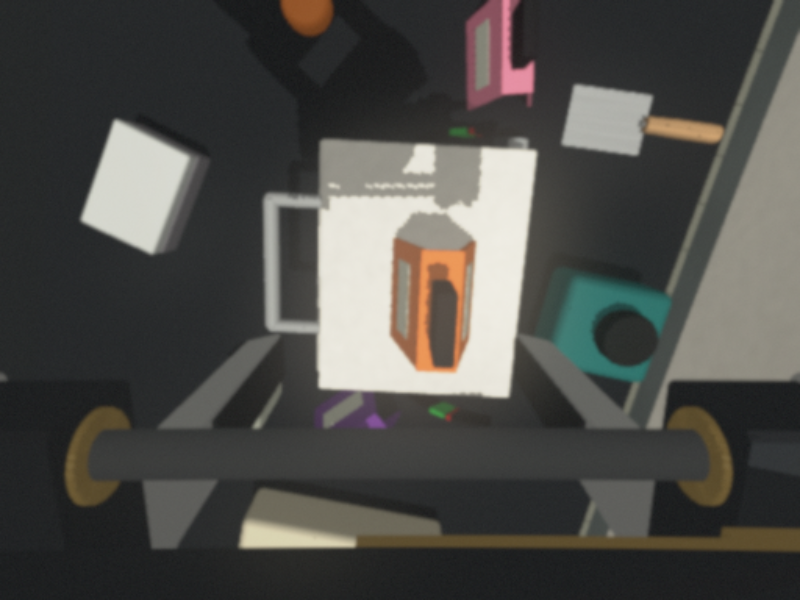

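The wrist picture shows the orange marker at about (435,300), with its black fin at (443,320). The handle is at (272,262). Ridge and lid edges run nearly parallel to the picture's columns.

Run:
```python
from h import *
K=calibration("wrist");im=cv2.imread("pics/w1.png")
print("cam",ray("wrist",(192,256),K)[0].round(0))
def q(u,v,z):return onz("wrist",((v+.5)/1.5625-.5,(u+.5)/1.5625-.5),z,K)[:2].round(1)
def seg(n,a,b,z):
    A,B=q(*a,z),q(*b,z);d=A-B;print(n,A,B,"len",np.linalg.norm(d).round(1),"yaw(y-axis)-90:",round(np.degrees(np.arctan2(d[1],d[0]))-90,1))
seg("feetL",(392,240),(391,337),165)
seg("roofL",(427,248),(418,370),247);seg("roofR",(474,248),(458,370),247)
seg("lidL",(320,140),(319,388),165);seg("lidR",(536,150),(509,397),165)
seg("handle",(271,197),(272,328),137)
# fin blackness inside orange
g=cv2.cvtColor(im,cv2.COLOR_BGR2HSV);m=((g[...,2]<70)).astype(np.uint8);m[:240]=0;m[380:]=0;m[:,:400]=0;m[:,480:]=0
r,c=np.nonzero(m)
for row in range(270,380,10):
    cc=c[r==row]; print(row,(cc.min(),cc.max()) if len(cc) else None)
```

```text
cam [ 596. -168.  569.]
feetL [ 599.4 -210.2] [ 617.5 -297.4] len 89.1 yaw(y-axis)-90: 11.7
roofL [ 623.8 -201.8] [ 638.2 -292. ] len 91.3 yaw(y-axis)-90: 9.1
roofR [ 655.9 -194.7] [ 667.4 -285.6] len 91.6 yaw(y-axis)-90: 7.2
lidL [ 523.3 -142.3] [ 561.9 -361.3] len 222.4 yaw(y-axis)-90: 10.0
lidR [ 700.9 -111.2] [ 739.4 -331.3] len 223.4 yaw(y-axis)-90: 9.9
handle [ 483.3 -198.9] [ 503.5 -322.5] len 125.2 yaw(y-axis)-90: 9.3
270 None
280 None
290 None
300 None
310 None
320 None
330 None
340 None
350 None
360 None
370 None
```

Run:
```python
from h import *
togo([643.5,-242,257],99.3)
```

```text
at [ 609.3 -232.7  389.9] [180.    0.  102.5] t 4.55 go cm [-1.64  3.13 13.29] twist [0.  0.  3.2]
```

```bash
python3 -m creep '[{"dp":[-0.55,1.05,0],"twist":[0,0,0]},{"dp":[-0.55,1.05,0],"twist":[0,0,0]},{"dp":[-0.55,1.05,2],"twist":[0,0,3.2]},{"dp":[0,0,2.5],"twist":[0,0,0]},{"dp":[0,0,2.5],"twist":[0,0,0]},{"dp":[0,0,2],"twist":[0,0,0]},{"dp":[0,0,0],"twist":[0,0,0]},{"dp":[0,0,0],"twist":[0,0,0]}]'
python3 - <<'E'
from h import *
K=calibration("wrist");im=read_camera("wrist");cv2.imwrite("pics/w2.png",cv2.resize(im[:,:,::-1],(800,600)))
togo([643.5,-242,257],99.3)
E
```

```text
t: 5.35
tcp_pos: [643.7, -242.3, 300.2]
eef_rot: [180.0, 0.0, 99.2]
wrist_force: [0.4, -0.5, 0.2]
grip_width: 94.2
finger_force: 0.0
at [ 644.1 -242.6  301.3] [1.799e+02 1.000e-01 9.920e+01] t 5.4 go cm [ 0.08 -0.06  4.43] twist [ 0.1  0.1 -0.1]
```

View pics/w2.png

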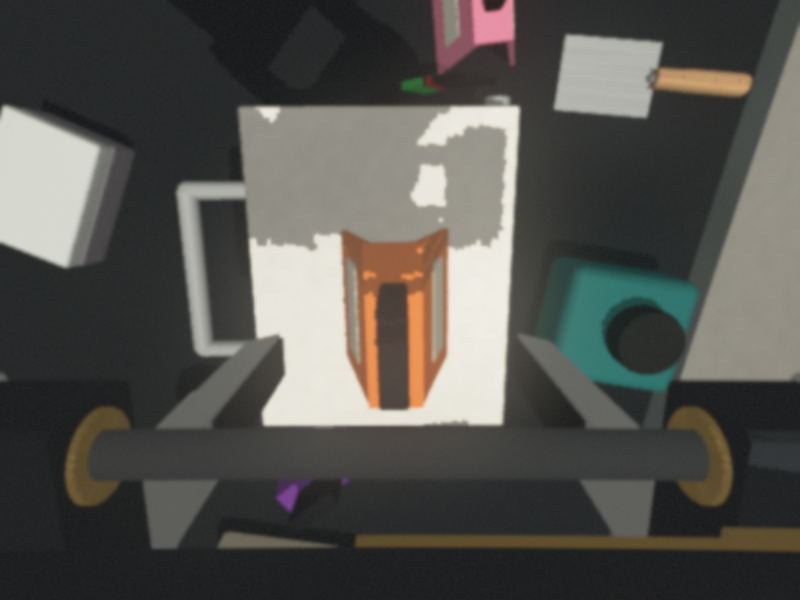

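The fin lies at (393,363), parallel to the fingers and almost centred between them.

```bash
python3 - <<'E'
from h import *
for v in (318,363,408): print(onz("wrist",((v+.5)/1.5625-.5,(393.5)/1.5625-.5),295)[:2].round(1))
E
python3 -m creep '[{"dp":[0,0,1],"twist":[0,0,0]},{"dp":[0,-0.2,1.2],"twist":[0,0,0]},{"dp":[0,0,1.2],"twist":[0,0,0]},{"dp":[0,0,0.9],"twist":[0,0,0]},{"dp":[0,0,0],"twist":[0,0,0]},{"dp":[0,0,0],"twist":[0,0,0]},{"dp":[0,0,0],"twist":[0,0,0]},{"dp":[0,0,0],"twist":[0,0,0]}]'
```

```text
[ 640.3 -228.9]
[ 643.5 -248.6]
[ 646.8 -269.3]
t: 6.2
tcp_pos: [642.0, -243.2, 257.3]
eef_rot: [179.9, 0.0, 99.1]
wrist_force: [-0.3, -0.1, -1.0]
grip_width: 94.3
finger_force: 0.0
```

```bash
python3 -m creep '[{"dp":[-0.4,0.1,0],"twist":[0,0,0]},{"dp":[0,0,0],"twist":[0,0,0]},{"dp":[0,0,0],"twist":[0,0,0]},{"dp":[0,0,0],"twist":[0,0,0]},{"dp":[0,0,0],"twist":[0,0,0]},{"dp":[0,0,0],"twist":[0,0,0]},{"dp":[0,0,0],"twist":[0,0,0]},{"dp":[0,0,0],"twist":[0,0,0]}]' 255 40
python3 -m creep '[{"dp":[0,0,0],"twist":[0,0,0]},{"dp":[0,0,0],"twist":[0,0,0]},{"dp":[0,0,-1],"twist":[0,0,0]},{"dp":[0,0,-2],"twist":[0,0,0]},{"dp":[0,0,-2],"twist":[0,0,0]},{"dp":[0,0,-2],"twist":[0,0,0]},{"dp":[0,0,-2],"twist":[0,0,0]},{"dp":[0,0,0],"twist":[0,0,0]}]'
python3 - <<'E'
from h import *
read_camera("top");im=read_camera("side")
a=np.array([[0,0]])
for c in("side","top"):
  for n in("rail_mid",):
    print(c,[(np.round(d["centre"],1).tolist(),round(d["p"],2)) for d in spot_point(c,n)][:3])
m=outline_of("side","rail")
for d in m: print(round(d["p"],2),d["centre"],d["mask"].sum())
cv2.imwrite("pics/s2.png",cv2.resize(im[90:300,200:340,::-1],None,fx=4*.7,fy=4*.7,interpolation=2))
togo([566,229,330],74)
E
```

```text
t: 7.0
tcp_pos: [643.3, -246.8, 256.5]
eef_rot: [180.0, 0.0, 99.1]
wrist_force: [-0.4, -0.3, 0.7]
grip_width: 33.2
finger_force: 0.0
t: 7.8
tcp_pos: [644.4, -247.4, 350.8]
eef_rot: [179.7, 0.2, 99.1]
wrist_force: [0.4, -0.2, -1.2]
grip_width: 13.5
finger_force: 40.0
side [([269.9, 313.3], 0.42), ([224.7, 294.4], 0.23)]
top [([189.9, 191.4], 0.97)]
0.93 [205.4, 241.6] 438
at [ 642.8 -246.5  344.5] [-1.799e+02 -1.000e-01  9.910e+01] t 8.05 go cm [ 4.817e+01 -3.000e-02  1.540e+00] twist [-0.2 -0.1 25.1]
```

View pics/s2.png

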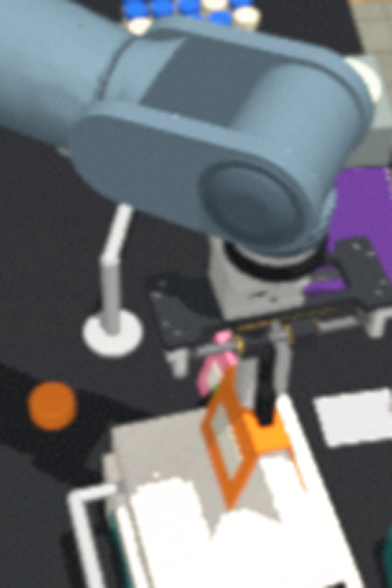

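The marker is held and clear of the lid. Next I carry it to the rail.

```bash
python3 -m creep '[{"dp":[2,0,0],"twist":[0,0,0]},{"dp":[4,0,0],"twist":[0,0,0]},{"dp":[4,0,0],"twist":[0,0,0]},{"dp":[4,0,0],"twist":[0,0,0]},{"dp":[4,0,0],"twist":[0,0,0]},{"dp":[4,0,0],"twist":[0,0,0]},{"dp":[4,0,0],"twist":[0,0,0]},{"dp":[4,0,0],"twist":[0,0,0]}]'
python3 -m creep '[{"dp":[4,0,0],"twist":[0,0,0]},{"dp":[4,0,0],"twist":[0,0,0]},{"dp":[3,0,0],"twist":[0,0,0]},{"dp":[2,0,0],"twist":[0,0,0]},{"dp":[0,0,0],"twist":[0,0,8]},{"dp":[0,0,0],"twist":[0,0,8]},{"dp":[0,0,0],"twist":[0,0,8]},{"dp":[0,0,0],"twist":[0,0,0]}]'
python3 - <<'E'
from h import *
K=calibration("wrist");im=read_camera("wrist");cv2.imwrite("pics/w3.png",cv2.resize(im[:,:,::-1],(800,600)))
for d in spot_point("wrist","rail_mid"): print(d["p"],d["centre"],onz("wrist",d["centre"],140,K).round(1))
def q(u,v,z):return onz("top",((v+.5)/1.5625-.5,(u+.5)/1.5625-.5),z)[:2].round(1)
a,b=q(242,287,140),q(356,317,140);print(a,b,np.linalg.norm(a-b),(a+b)/2,np.degrees(np.arctan2(*(a-b)[::-1])))
togo([566,229,330],74)
E
```

```text
t: 8.85
tcp_pos: [594.3, 51.9, 345.8]
eef_rot: [-179.9, -0.0, 99.2]
wrist_force: [-0.5, 0.0, -2.0]
grip_width: 13.8
finger_force: 40.0
t: 9.65
tcp_pos: [574.0, 178.5, 345.8]
eef_rot: [-179.9, 0.0, 75.2]
wrist_force: [0.6, -0.4, -1.4]
grip_width: 13.6
finger_force: 40.0
0.59 [136.9, 241.8] [570.3 228.7 140. ]
[603.2 352.5] [526.7  92.6] 270.92482352121226 [564.95 222.55] 73.5985250345112
at [574.4 178.2 346. ] [-180.     0.    75.3] t 9.75 go cm [ 4.7 -2.1  1.6] twist [-0.   0.   1.3]
```

View pics/w3.png

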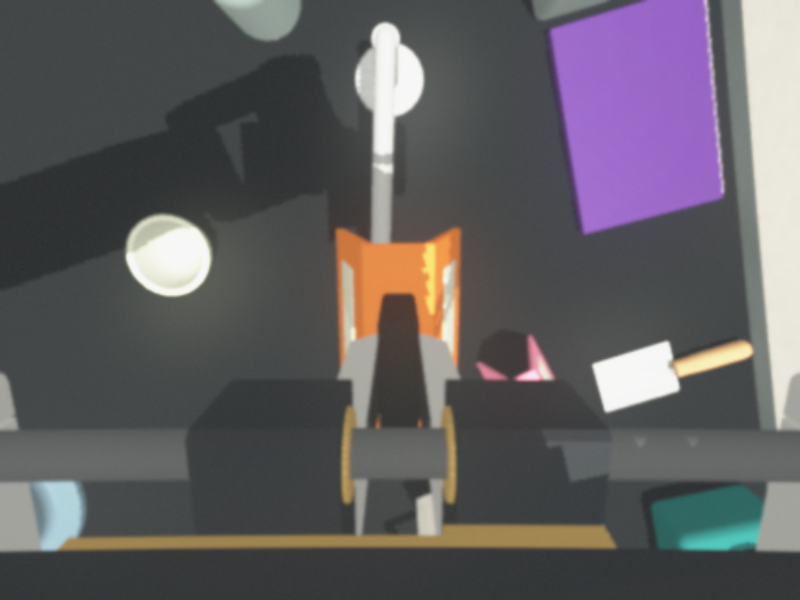

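The rail's bar runs from (385,38) to (381,240), left of the marker's centre line at column 399, and the marker is upright in the fingers.

Run:
```python
from h import *
K=calibration("wrist");im=cv2.imread("pics/w3.png").astype(int)
pts=[]
for v in list(range(45,150,6))+list(range(175,236,6)):
    row=im[v,340:430].sum(1);row=np.convolve(row,np.ones(3)/3,"same");print(v,(340+np.nonzero(row>(row.max()+np.median(np.sort(row)[:25]))/2)[0])[[0,-1]],end=" ")
def q(u,v,z):return onz("wrist",((v+.5)/1.5625-.5,(u+.5)/1.5625-.5),z,K)
a,b=q(385.5,38,140),q(381.5,235,140)
print("\n",a,b,"dir",np.degrees(np.arctan2(*(a-b)[1::-1])))
d=(a-b)[:2]/np.linalg.norm((a-b)[:2]);mid=a[:2]-130*d;print("mid",mid)
# fin top centre check: fin top z=TCP+19+22
for v in(300,350):print("fin",q(398.5,v,346+41),)
o=get_obs();print(o["tcp_pos"], "lateral of TCP from rail line mm", np.cross(d,o["tcp_pos"][:2]-a[:2]))
```

```text
45 [373 404] 51 [369 412] 57 [364 416] 63 [360 420] 69 [357 422] 75 [355 423] 81 [355 423] 87 [356 422] 93 [359 421] 99 [363 418] 105 [367 413] 111 [373 407] 117 [374 395] 123 [374 393] 129 [373 393] 135 [373 393] 141 [373 393] 147 [373 393] 175 [373 392] 181 [373 391] 187 [372 391] 193 [372 391] 199 [372 391] 205 [372 391] 211 [372 390] 217 [372 390] 223 [372 390] 229 [372 390] 235 [372 389] 
 [610.30708203 352.66138939 140.        ] [568.89002525 211.13387351 140.        ] dir 73.68824728898339
mid [573.79481642 227.89418833]
fin [583.53716132 210.34699864 387.        ]
fin [579.41908709 194.55894984 387.        ]
[574.37239259 178.2024845  346.01379549] lateral of TCP from rail line mm -14.510917314953986<stdin>:12: DeprecationWarning: Arrays of 2-dimensional vectors are deprecated. Use arrays of 3-dimensional vectors instead. (deprecated in NumPy 2.0)
```

Run:
```python
from h import *
togo([572,226,256],73.7)
```

```text
at [574.4 178.2 346. ] [-180.     0.    75.3] t 9.75 go cm [ 4.57 -1.43  9.  ] twist [-0.   0.   1.6]
```

```bash
python3 -m creep '[{"dp":[1.5,-0.5,0],"twist":[0,0,0]},{"dp":[1.5,-0.5,0],"twist":[0,0,0]},{"dp":[1.6,-0.4,1.5],"twist":[0,0,1.6]},{"dp":[0,0,2.5],"twist":[0,0,0]},{"dp":[0,0,2.5],"twist":[0,0,0]},{"dp":[0,0,2.5],"twist":[0,0,0]},{"dp":[0,0,0],"twist":[0,0,0]},{"dp":[0,0,0],"twist":[0,0,0]}]'
python3 - <<'E'
from h import *
K=calibration("wrist");im=read_camera("wrist");big=cv2.resize(im[:,:,::-1],(800,600));cv2.imwrite("pics/w4.png",big)
im=big.astype(int)
def q(u,v,z):return onz("wrist",((v+.5)/1.5625-.5,(u+.5)/1.5625-.5),z,K)
for v in range(20,240,12):
    row=im[v,330:460].sum(1);k=330+np.nonzero(row>(row.max()+np.percentile(row,25))/2)[0];print(v,k[[0,-1]],q(k[[0,-1]].mean(),v,140)[:2].round(1))
togo([572,226,159.5],73.7)
E
```

```text
t: 10.55
tcp_pos: [573.2, 226.7, 256.7]
eef_rot: [-180.0, -0.0, 73.6]
wrist_force: [-0.4, -0.3, -1.7]
grip_width: 13.7
finger_force: 40.0
20 [394 459] [634.6 376.8]
32 [393 458] [632.4 371. ]
44 [386 456] [628.3 365.8]
56 [392 402] [613.1 363.7]
68 [381 414] [611.6 357.5]
80 [373 425] [610.6 351. ]
92 [364 434] [608.8 344.8]
104 [358 438] [606.4 338.6]
116 [357 439] [604.5 332.2]
128 [360 436] [602.6 325.6]
140 [367 430] [600.9 319. ]
152 [381 414] [598.4 312.5]
164 [384 410] [596.1 305.8]
176 [385 410] [594.4 298.9]
188 [385 409] [592. 292.]
200 [385 410] [590.3 284.9]
212 [384 409] [587.6 278. ]
224 [384 409] [585.5 270.8]
236 [385 448] [595.6 259.9]
at [573.8 226.6 258. ] [ 1.799e+02 -1.000e-01  7.360e+01] t 10.6 go cm [-0.12 -0.18  9.85] twist [ 0.1 -0.1 -0.1]
```

View pics/w4.png

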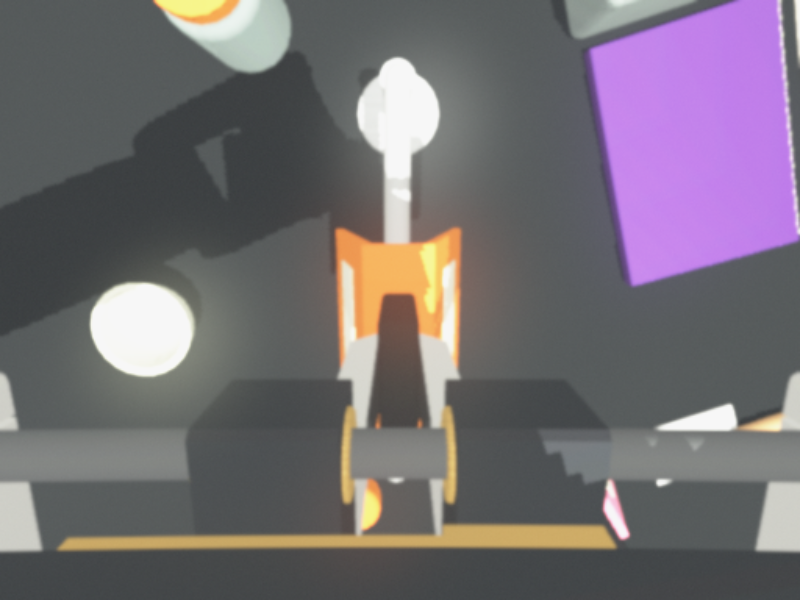

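The bar is centred under the marker (column 397 against 399). The far post is well away, so I lower.

```bash
python3 -m creep '[{"dp":[0,0,1.5],"twist":[0,0,0]},{"dp":[0,0,2],"twist":[0,0,0]},{"dp":[0,0,2],"twist":[0,0,0]},{"dp":[0,0,1.6],"twist":[0,0,0]},{"dp":[0,0,1],"twist":[0,0,0]},{"dp":[0,0,0.6],"twist":[0,0,0]},{"dp":[0,0,0.4],"twist":[0,0,0]},{"dp":[0,0,0],"twist":[0,0,0]}]'
python3 -m creep '[{"dp":[0,0,0.15],"twist":[0,0,0]},{"dp":[0,0,0.15],"twist":[0,0,0]},{"dp":[0,0,0.15],"twist":[0,0,0]},{"dp":[0,0,0],"twist":[0,0,0]},{"dp":[0,0,0],"twist":[0,0,0]},{"dp":[0,0,0],"twist":[0,0,0]},{"dp":[0,0,0],"twist":[0,0,0]},{"dp":[0,0,0],"twist":[0,0,0]}]'
```

```text
t: 11.4
tcp_pos: [573.4, 225.8, 165.5]
eef_rot: [180.0, -0.0, 73.5]
wrist_force: [0.8, 0.1, -1.7]
grip_width: 14.1
finger_force: 40.0
t: 12.2
tcp_pos: [573.6, 225.8, 161.4]
eef_rot: [180.0, -0.0, 73.5]
wrist_force: [1.1, 0.3, 0.9]
grip_width: 13.5
finger_force: 40.0
```

```bash
python3 -m creep '[{"dp":[0,0,0.1],"twist":[0,0,0]},{"dp":[0,0,0],"twist":[0,0,0]},{"dp":[0,0,0],"twist":[0,0,0]},{"dp":[0,0,0],"twist":[0,0,0]},{"dp":[0,0,0],"twist":[0,0,0]},{"dp":[0,0,0],"twist":[0,0,0]},{"dp":[0,0,0],"twist":[0,0,0]},{"dp":[0,0,0],"twist":[0,0,0]}]'
```

```text
t: 13.0
tcp_pos: [573.7, 225.8, 161.3]
eef_rot: [180.0, -0.0, 73.5]
wrist_force: [-2.4, -1.5, 6.1]
grip_width: 13.7
finger_force: 40.0
```

Seated: 6 N upward. I open, then rise.

```bash
python3 -m creep '[{"dp":[0,0,0],"twist":[0,0,0]},{"dp":[0,0,0],"twist":[0,0,0]},{"dp":[0,0,0],"twist":[0,0,0]},{"dp":[0,0,0],"twist":[0,0,0]},{"dp":[0,0,0],"twist":[0,0,0]},{"dp":[0,0,0],"twist":[0,0,0]},{"dp":[0,0,0],"twist":[0,0,0]},{"dp":[0,0,0],"twist":[0,0,0]}]' 120
python3 -m creep '[{"dp":[0,0,-1],"twist":[0,0,0]},{"dp":[0,0,-2],"twist":[0,0,0]},{"dp":[0,0,-3],"twist":[0,0,0]},{"dp":[0,0,-3],"twist":[0,0,0]},{"dp":[0,0,-3],"twist":[0,0,0]},{"dp":[0,0,-3],"twist":[0,0,0]},{"dp":[0,0,0],"twist":[0,0,0]},{"dp":[0,0,0],"twist":[0,0,0]}]'
python3 - <<'E'
from h import *
im=read_camera("wrist");cv2.imwrite("pics/w5.png",cv2.resize(im[:,:,::-1],(600,450)))
togo([493,-259.5,250],99.8)
E
```

```text
t: 13.8
tcp_pos: [573.3, 225.8, 160.0]
eef_rot: [180.0, 0.0, 73.5]
wrist_force: [0.6, -1.0, -0.7]
grip_width: 49.3
finger_force: 0.0
t: 14.6
tcp_pos: [573.5, 225.8, 310.7]
eef_rot: [179.9, -0.0, 73.5]
wrist_force: [-0.4, -0.5, -0.2]
grip_width: 49.5
finger_force: 0.0
at [572.9 225.7 309. ] [-179.9    0.    73.5] t 14.65 go cm [-48.79   6.1    5.93] twist [ -0.1   0.  -26.3]
```

View pics/w5.png

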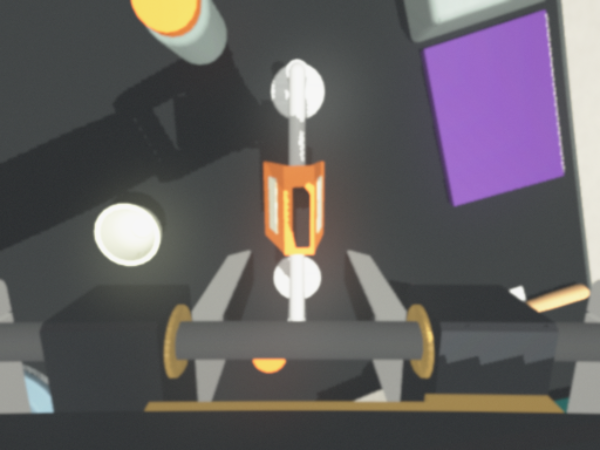

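The marker hangs astride the bar between the posts at (295,205), the fingers are free of it. Now to the handle.

```bash
python3 -m creep '[{"dp":[-2.5,0.4,0],"twist":[0,0,0]},{"dp":[-4,0.5,0],"twist":[0,0,0]},{"dp":[-4,0.5,0],"twist":[0,0,0]},{"dp":[-4,0.5,0],"twist":[0,0,0]},{"dp":[-4,0.5,0],"twist":[0,0,0]},{"dp":[-4,0.5,0],"twist":[0,0,0]},{"dp":[-4,0.5,0],"twist":[0,0,0]},{"dp":[-4,0.5,0],"twist":[0,0,0]}]' 140 20
python3 -m creep '[{"dp":[-4,0.5,0],"twist":[0,0,0]},{"dp":[-4,0.5,0],"twist":[0,0,0]},{"dp":[-4,0.5,0],"twist":[0,0,0]},{"dp":[-3.5,0.5,0],"twist":[0,0,0]},{"dp":[0,0,0],"twist":[0,0,-8.5]},{"dp":[0,0,0],"twist":[0,0,-8.5]},{"dp":[0,0,0],"twist":[0,0,-8.5]},{"dp":[0,0,0],"twist":[0,0,0]}]'
python3 - <<'E'
from h import *
togo([493,-259.5,220],99.8)
E
```

```text
t: 15.45
tcp_pos: [522.9, -79.0, 307.8]
eef_rot: [-179.8, -0.0, 73.5]
wrist_force: [0.7, 0.2, -0.5]
grip_width: 42.3
finger_force: 0.0
t: 16.25
tcp_pos: [498.7, -231.7, 307.8]
eef_rot: [-179.9, -0.1, 99.0]
wrist_force: [-0.0, 0.3, 0.3]
grip_width: 42.2
finger_force: 0.0
at [ 498.7 -231.7  307.8] [-1.799e+02 -1.000e-01  9.900e+01] t 16.25 go cm [-2.67 -0.98  8.78] twist [-0.1 -0.2 -0.8]
```

```bash
python3 -m creep '[{"dp":[-1.3,-0.5,1],"twist":[0,0,-0.8]},{"dp":[-1.4,-0.5,1.8],"twist":[0,0,0]},{"dp":[0,0,2],"twist":[0,0,0]},{"dp":[0,0,2],"twist":[0,0,0]},{"dp":[0,0,2],"twist":[0,0,0]},{"dp":[0,0,0],"twist":[0,0,0]},{"dp":[0,0,0],"twist":[0,0,0]},{"dp":[0,0,0],"twist":[0,0,0]}]'
python3 - <<'E'
from h import *
K=calibration("wrist");im=read_camera("wrist");cv2.imwrite("pics/w6.png",cv2.resize(im[:,:,::-1],(800,600)))
for d in spot_point("wrist","lid_handle"): print(d["p"],d["centre"],onz("wrist",d["centre"],137,K).round(1))
togo([493,-259.5,121],99.8)
E
```

```text
t: 17.05
tcp_pos: [494.5, -260.6, 223.1]
eef_rot: [179.9, 0.1, 99.8]
wrist_force: [1.2, -1.1, -0.0]
grip_width: 42.5
finger_force: 0.0
0.56 [192.4, 250.4] [ 490.9 -258.8  137. ]
at [ 494.6 -260.7  223.3] [1.799e+02 1.000e-01 9.980e+01] t 17.15 go cm [ 0.16 -0.15 10.23] twist [0.1 0.1 0. ]
```

View pics/w6.png

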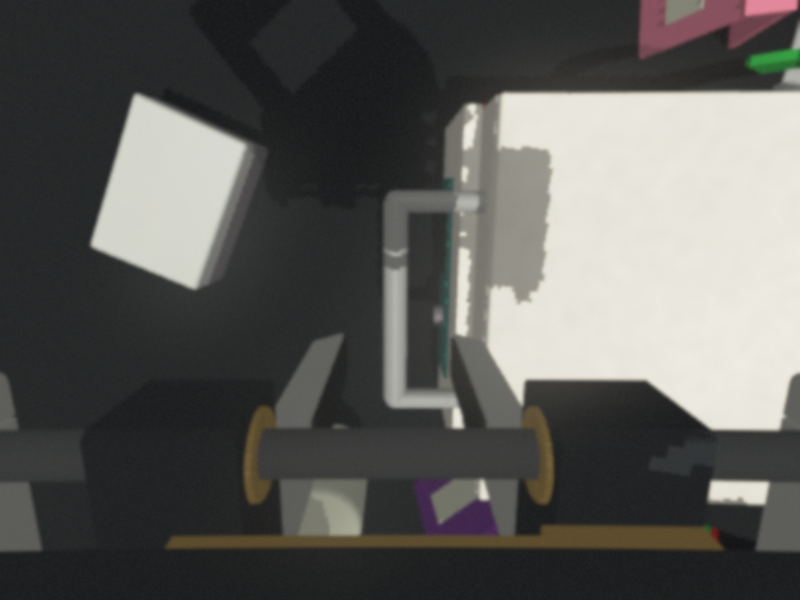

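The handle bar runs at column 395, rows 190 to 407, parallel to the fingers and centred to about 2 mm. I lower and grip.

```bash
python3 -m creep '[{"dp":[0.15,-0.2,1],"twist":[0,0,0]},{"dp":[0,0,2],"twist":[0,0,0]},{"dp":[0,0,2],"twist":[0,0,0]},{"dp":[0,0,2],"twist":[0,0,0]},{"dp":[0,0,1.7],"twist":[0,0,0]},{"dp":[0,0,1.2],"twist":[0,0,0]},{"dp":[0,0,0.3],"twist":[0,0,0]},{"dp":[0,0,0],"twist":[0,0,0]}]'
python3 -m creep '[{"dp":[0,0,0],"twist":[0,0,0]},{"dp":[0,0,0],"twist":[0,0,0]},{"dp":[0,0,0],"twist":[0,0,0]},{"dp":[0,0,0],"twist":[0,0,0]},{"dp":[0,0,0],"twist":[0,0,0]},{"dp":[0,0,0],"twist":[0,0,0]},{"dp":[0,0,0],"twist":[0,0,0]},{"dp":[0,0,0],"twist":[0,0,0]}]' 255 20
python3 - <<'E'
from h import *
togo([493,-259.5,121],99.8)
E
```

```text
t: 17.95
tcp_pos: [491.7, -259.2, 119.8]
eef_rot: [-180.0, -0.0, 99.8]
wrist_force: [-0.2, -1.1, 0.1]
grip_width: 42.3
finger_force: 0.0
t: 18.75
tcp_pos: [492.3, -259.4, 120.3]
eef_rot: [179.9, 0.0, 99.8]
wrist_force: [2.1, 0.3, 0.3]
grip_width: 13.4
finger_force: 20.0
at [ 492.3 -259.4  120.3] [179.9   0.   99.8] t 18.75 go cm [-0.02  0.07 -0.07] twist [0.1 0.  0. ]
```

Run:
```python
import numpy as np
th=np.concatenate([[0,.02],np.linspace(.02,1.03,24)[1:]]);a=th+np.arctan2(22,225);r=np.hypot(22,225)
p=np.c_[-r*np.cos(a),-r*np.sin(a)]/10
q=np.diff(np.round(p-p[0],2),axis=0)
for i in range(24): print(i,th[i+1].round(3),q[i].round(2))
```

```text
0 0.02 [ 0.05 -0.45]
1 0.064 [ 0.14 -0.98]
2 0.108 [ 0.18 -0.98]
3 0.152 [ 0.22 -0.97]
4 0.196 [ 0.27 -0.95]
5 0.24 [ 0.3  -0.95]
6 0.283 [ 0.35 -0.93]
7 0.327 [ 0.39 -0.91]
8 0.371 [ 0.43 -0.89]
9 0.415 [ 0.47 -0.88]
10 0.459 [ 0.51 -0.85]
11 0.503 [ 0.54 -0.83]
12 0.547 [ 0.58 -0.81]
13 0.591 [ 0.61 -0.78]
14 0.635 [ 0.65 -0.75]
15 0.679 [ 0.68 -0.73]
16 0.723 [ 0.71 -0.69]
17 0.767 [ 0.74 -0.66]
18 0.81 [ 0.77 -0.63]
19 0.854 [ 0.79 -0.59]
20 0.898 [ 0.82 -0.56]
21 0.942 [ 0.85 -0.52]
22 0.986 [ 0.87 -0.49]
23 1.03 [ 0.88 -0.44]
```

```bash
python3 -m creep '[{"dp":[0,0.05,-0.45],"twist":[0,0,0]},{"dp":[0,0.14,-0.98],"twist":[0,0,0]},{"dp":[0,0.18,-0.98],"twist":[0,0,0]},{"dp":[0,0.22,-0.97],"twist":[0,0,0]},{"dp":[0,0.27,-0.95],"twist":[0,0,0]},{"dp":[0,0.3,-0.95],"twist":[0,0,0]},{"dp":[0,0.35,-0.93],"twist":[0,0,0]},{"dp":[0,0.39,-0.91],"twist":[0,0,0]}]'
```

```text
t: 19.55
tcp_pos: [510.2, -256.3, 191.7]
eef_rot: [-179.9, 0.0, 99.8]
wrist_force: [1.0, -3.1, -3.0]
grip_width: 13.2
finger_force: 20.0
```

```bash
python3 -m creep '[{"dp":[0,0.43,-0.89],"twist":[0,0,0]},{"dp":[0,0.47,-0.88],"twist":[0,0,0]},{"dp":[0,0.51,-0.85],"twist":[0,0,0]},{"dp":[0,0.54,-0.83],"twist":[0,0,0]},{"dp":[0,0.58,-0.81],"twist":[0,0,0]},{"dp":[0,0.61,-0.78],"twist":[0,0,0]},{"dp":[0,0.65,-0.75],"twist":[0,0,0]},{"dp":[0,0.68,-0.73],"twist":[0,0,0]}]'
```

```text
t: 20.35
tcp_pos: [552.8, -249.3, 258.7]
eef_rot: [-179.7, 0.1, 99.8]
wrist_force: [-9.4, -3.2, 6.4]
grip_width: 13.4
finger_force: 20.0
```

```bash
python3 -m creep '[{"dp":[0,0.71,-0.69],"twist":[0,0,0]},{"dp":[0,0.74,-0.66],"twist":[0,0,0]},{"dp":[0,0.77,-0.63],"twist":[0,0,0]},{"dp":[0,0.79,-0.59],"twist":[0,0,0]},{"dp":[0,0.82,-0.56],"twist":[0,0,0]},{"dp":[0,0.85,-0.52],"twist":[0,0,0]},{"dp":[0,0.87,-0.49],"twist":[0,0,0]},{"dp":[0,0.88,-0.44],"twist":[0,0,0]}]'
python3 - <<'E'
from h import *
read_camera("side");im=read_camera("side");cv2.imwrite("pics/s3.png",cv2.resize(im[180:360,200:360,::-1],(640,720)[:2] if 0 else (533,600),interpolation=2))
togo([493,-259.5,121],99.8)
for d in spot_point("side","lid_handle"): print(d["p"],d["centre"])
E
```

```text
t: 21.15
tcp_pos: [618.2, -238.4, 305.2]
eef_rot: [180.0, 0.2, 99.8]
wrist_force: [-0.6, -5.2, 3.5]
grip_width: 13.3
finger_force: 20.0
at [ 618.9 -238.3  305.3] [179.9   0.2  99.8] t 21.25 go cm [  0.13 -12.8   18.41] twist [0.1 0.2 0. ]
0.6 [235.2, 279.1]
```

View pics/s3.png

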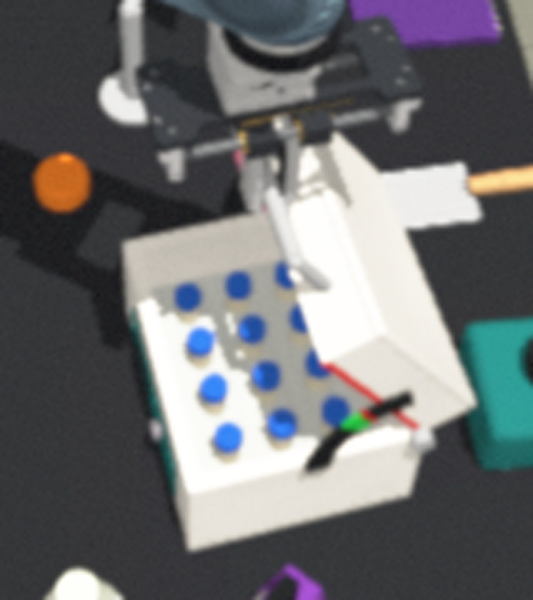

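The lid is past balance: its red line crosses the arc at about (380,400), beyond the green part at (357,423). From the TCP travel the angle is about 1.04. I ease it back.

```bash
python3 -m creep '[{"dp":[0,-0.6,0.29],"twist":[0,0,0]},{"dp":[0,-0.6,0.31],"twist":[0,0,0]},{"dp":[0,-0.59,0.33],"twist":[0,0,0]},{"dp":[0,-0.58,0.35],"twist":[0,0,0]},{"dp":[0,-0.57,0.37],"twist":[0,0,0]},{"dp":[0,-0.57,0.38],"twist":[0,0,0]},{"dp":[0,-0.56,0.4],"twist":[0,0,0]},{"dp":[0,0,0],"twist":[0,0,0]}]'
python3 -m creep '[{"dp":[0,0,0],"twist":[0,0,0]},{"dp":[0,0,0],"twist":[0,0,0]},{"dp":[0,0,0],"twist":[0,0,0]},{"dp":[0,0,0],"twist":[0,0,0]},{"dp":[0,0,0],"twist":[0,0,0]},{"dp":[0,0,0],"twist":[0,0,0]},{"dp":[0,0,0],"twist":[0,0,0]},{"dp":[0,0,0],"twist":[0,0,0]}]'
python3 - <<'E'
from h import *
im=read_camera("side");o=get_obs();p=o["tcp_pos"]-[492.3,-259.4,120.3]
b=p[0]*.985+p[1]*.17;print(b,p[2],np.arctan2(22+p[2],225-b)-np.arctan2(22,225),o["grip_width"],o["finger_force"],o["wrist_force"])
a=cv2.resize(im[255:330,270:350,::-1],(400,375),interpolation=2);c=cv2.resize(im[90:240,200:300,::-1],(250,375),interpolation=2)
cv2.imwrite("pics/s4.png",np.hstack([a,c]))
E
```

```text
t: 22.1
tcp_pos: [576.9, -245.0, 277.9]
eef_rot: [-179.9, 0.0, 99.8]
wrist_force: [-1.4, -5.3, 2.8]
grip_width: 13.0
finger_force: 20.0
t: 22.9
tcp_pos: [577.5, -244.9, 278.4]
eef_rot: [-180.0, 0.1, 99.8]
wrist_force: [-1.3, -5.2, 1.7]
grip_width: 13.6
finger_force: 20.0
86.36019043372764 158.01922218672593 0.8170624500983641 13.242143123235287 19.995810985565186 [-1.80251801 -5.51701977  2.27518146]
```

View pics/s4.png

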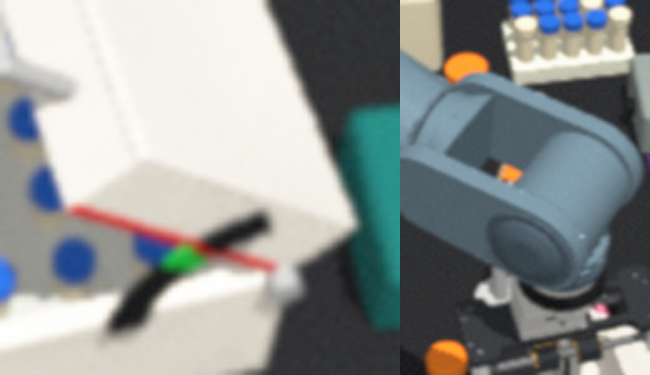

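The red line crosses the arc near the upper end of the green, at about (203,248). I check that numerically.

Run:
```python
from h import *
K=calibration("side");y=np.radians(9.8)
H=np.array([492.3,-259.4,115])+225*np.array([np.cos(y),np.sin(y),0])
def w(f,s,z): return H+np.array([-f*np.cos(y)-s*np.sin(y),-f*np.sin(y)+s*np.cos(y),z])
def pr(P):return (cv2.projectPoints(np.array([P],float),np.array(K["rvec"],float),np.array(K["tvec"],float),np.array(K["mtx"]),np.array([K["k1"],0,0,0.]))[0][0,0]-[270,255])*5+2
print("hinge side",pr(w(0,-112,0)))
for t in(.73,.82,.9,.95,1.04): print(t,"edge hinge->tip",pr(w(0,-112,0)).round(),pr(w(175*np.cos(t),-112,175*np.sin(t))).round(),"edge@85",pr(w(85*np.cos(t),-112,85*np.sin(t))).round(),"arc out",[pr(w(85*np.cos(t),s,85*np.sin(t))).round() for s in(-118,-125)])
im=cv2.imread("pics/s4.png")[:,:400];g=cv2.cvtColor(im,cv2.COLOR_BGR2HSV)
G=(abs(g[...,0].astype(int)-60)<15)&(g[...,1]>150)&(g[...,2]>70);r,c=np.nonzero(G);print("green",c.min(),c.max(),r.min(),r.max(),c.mean(),r.mean())
R=((g[...,0]<6)|(g[...,0]>174))&(g[...,1]>140);r,c=np.nonzero(R);print("red fit",np.polyfit(c,r,1),c.min(),c.max())
for u in range(150,240,6): print(u,r[c==u].min(),r[c==u].max(),end="; ")
```

```text
hinge side [279.48136133 267.76014979]
0.73 edge hinge->tip [279. 268.] [ 48. 222.] edge@85 [173. 247.] arc out [array([177., 258.]), array([182., 270.])]
0.82 edge hinge->tip [279. 268.] [ 72. 205.] edge@85 [184. 239.] arc out [array([188., 250.]), array([193., 263.])]
0.9 edge hinge->tip [279. 268.] [ 95. 191.] edge@85 [195. 232.] arc out [array([199., 243.]), array([204., 256.])]
0.95 edge hinge->tip [279. 268.] [110. 182.] edge@85 [202. 228.] arc out [array([206., 239.]), array([211., 252.])]
1.04 edge hinge->tip [279. 268.] [138. 166.] edge@85 [215. 221.] arc out [array([219., 232.]), array([224., 245.])]
green 162 200 248 271 180.69609507640067 260.72665534804753
red fit [  0.28336359 189.17219079] 78 249
150 231 233; 156 233 234; 162 235 237; 168 236 239; 174 237 242; 180 240 240; Traceback (most recent call last):
  File "<stdin>", line 11, in <module>
    return umr_minimum(a, axis, None, out, keepdims, initial, where)
ValueError: zero-size array to reduction operation minimum which has no identity
```

The red line's slope gives about 0.80 rad and the TCP travel gives 0.82, so the lid is mid-green. I hand in, still holding.

```bash
python3 -c "
from rig import *
print(finish_job())"
```

```text
the job is handed in; nothing more can be done
None
```

I hung the orange marker astride the rail, clear of its end posts. I then raised the lid past balance to about 1.04 rad, eased it back to about 0.81 rad in the green, and handed in still holding the handle, at about 23 s.

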